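# Scan a metal joint with a pencil probe

### The job

Take the blue pencil probe out of its stand and set its sprung white tip on the green mark of the sloping two-metal coupon, holding the probe square to the coupon's face and pressing lightly so that the tip is pushed about half way in. Keeping it square and lightly in contact all the way, draw it along the dark seam to the red mark and stop there: finish holding the probe in the gripper, square to the face, its tip lightly pressed and still on the red mark. Do not press hard or lift off on the way, and leave the dish, beaker and vials alone.

Things in the scene. Friction and masses are not known exactly. Their poses are not given: they have to be found in the camera images.
- probe: loose pencil probe, about 0.1 kg, round, standing upright in its stand at the start. Origin on its axis at the lower mouth of the barrel, z up along the axis towards the cap. From the origin upwards: steel barrel 14 mm diameter, z 0 to 52 mm; dark flange 30 mm diameter, 52 to 56 mm (rests on the stand); blue grip 20 mm diameter, 56 to 118 mm (hold it here); black cap to 122 mm. A sprung white tip 7 mm in diameter sticks out 14 mm below the origin
- probe_point (a point): lowest point of the probe's white round-nosed tip, on the axis; 14 mm below the probe's origin when the tip is fully out, and moves with the tip
- probe_tip (a joint): how far the sprung tip is pushed into the barrel, m: 0 fully out, 0.010 fully in. Spring: 1 N to start moving, then 0.4 N per mm (3 N at half way, 5 N fully in)
- holder: fixed grey stand for the probe, foot 80 x 80 x 10 mm, block 62 x 62 mm, top 80 mm above the worktop, with a 19 mm upright hole in the middle of its top; the probe hangs in it by its flange, origin 28 mm above the worktop, blue grip from 84 to 146 mm above the worktop; lift the probe straight up by at least 70 mm to clear it. Origin: centre of the underside
- coupon: fixed sloping metal plate on a low four-post fixture (base 100 x 140 mm), the plate 80 mm (its x, up the slope) x 140 mm (its y, level) x 10 mm, sloping 15 degrees, low edge towards the robot's side; lower half copper-coloured, upper half steel, 2 mm dark flush seam between them along y. Origin: centre of the top face, on the seam, 46 mm above the worktop; x points up the slope, y along the seam, z square out of the face
- seam_mid (a point): middle of the seam, on the top face of the coupon (its origin)
- start_mark: green round mark with white ring, 16 mm diameter, flat on the seam near one end; origin: its centre on the face. Which end is green and which red varies
- end_mark: red round mark with white ring, 16 mm diameter, flat on the seam near the other end, 68 to 96 mm from the green one; origin: its centre on the face
- dish_1: bystander: round flat dish with lid, 92 mm diameter, 16 mm high; origin: centre of its underside
- beaker_1: bystander: small clear beaker, 56 mm diameter, 58 mm high; origin: centre of its underside
- vial_1: bystander: small brown vial with white cap, 22 mm diameter, 44 mm high; origin: centre of its underside
- vial_2: bystander: small clear vial with blue cap, 22 mm diameter, 44 mm high; origin: centre of its underside
Not all that is in view belongs to the job. Leave any turquoise look-alike of the probe alone.

How it is judged:
By the outcome, as a careful person would: the job done as asked, in the order asked, and still so for the second after the job is handed in, while the arm keeps its last pose, push and grip.
It also fails if it takes over 45 s, if anything falls off the work surface, if the arm or the gripper's body presses on something with over 40 N, if the wrist force passes 120 N, or if a joint passes its speed limit or range.

### The arm

A 6-joint arm with a two-finger parallel gripper is mounted at the origin on a cart in front of the work surface, level with it; the furniture and walls round the work are solid. World frame = base frame: x ahead of the robot, y to its left, z up, the work surface at z = 0. Lengths are in m, angles in degrees, forces in N, time in s.
With the tool pointing down it reaches from about 0.3 to 0.875 m from the base axis. Payload 6.4 kg.
Tool frame: the origin (TCP) lies midway between the tips of the shut fingers; the grasp point (between the pads) lies 19 mm behind it; x points along the fingers, y is the direction in which the jaws open and shut, and the axes are right-handed (so a half turn about x gives the same grasp; the last joint's range is limited). The gripper opens to 85 mm and grips with 20 to 120 N. Pads are 22 mm wide; open, the fingers measure 114 mm over their backs; the gripper's body (76 mm by 85 mm) begins 54 mm behind the grasp point. The pads swing forward as they close: fully open they stand 13 mm farther back than shut.
Start: joints at [-88.654, 10.359, 92.074, -0, 77.567, -11.82], TCP at [0.131, -0.56, 0.231] pointing down, gripper open.
Joint ranges: [-171.53, 171.53], [-51.25, 118.39], [17.06, 147.69], [-65.23, 245.23], [0, 150.52], [-178.68, 178.68]. Speed limits (degrees/s): [147.25, 147.25, 172.46, 180, 180, 180].

### API

Orientations are given as a 3x3 rotation matrix whose columns are the frame's x, y, z axes.
In Python, from workcell import manip gives the robot as it stands.
- The arm moves only by the shell command python3 -m pendant 'ROWS'. ROWS is JSON, a list of rows, each an object of numbers: "wx", "wy", "wz": the turn, a rotation vector about the world's x, y, z in rad; "dx", "dy", "dz": the shift along the world's x, y, z in mm; "jaw": the closure, from 0 (fully open) to 1 (shut). In form: [{"wx": .., "wy": .., "wz": .., "dx": .., "dy": .., "dz": .., "jaw": ..}, ...]. A call has 1 to 12 rows; each row is the pose to reach, as a shift and turn from the pose commanded when the call began; what a row does not reach only later rows make up. A row lasts 1/12 s, in which the tool goes at most 41.7 mm and 7.16 degrees, less where a joint would pass 70% of its speed; a pose out of reach is approached as far as the arm can. A call with a gripper value outside its range is refused whole. The fingers move at their own pace and stop on an object; the grip force is fixed at half the most. Time passes only in rows, so rows that repeat a pose let the fingers close. It gives the time, the measured TCP pose, the force and the opening at its end, in the units of the state.
- manip.get_state(): the state, without advancing time (a new reading comes with each control period).
- manip.camera(name): name is "scene" or "top" or "wrist"; returns the picture (384x512x3 uint8, red, green, blue); there is no depth.
- manip.camera_params(name): a dict with "vfov" (degrees; the focal length in pixels is half the picture's height over the tangent of half this angle, whatever the lens; pixels are square), "cx", "cy" (the principal point, pixels), "R" (3x3) and "t" (3): a world point X has camera coordinates R X + t. Camera axes: x right, y down, z forward; pixel columns grow to the right and rows downward; lengths in m; the calibration is good to about 2 mm. A picture is of the moment at which its call begins: read the wrist's pose just before it. camera_params takes no time and is no camera call; for the wrist camera it gives the pose at the moment of the call.
- manip.sign_off(): hands the job in, once; it reports no verdict.
The state is a dict: "clock": time; "q": joint angles; "qvel": joint speeds; "joint_efforts": joint torques, N m; "tool_pos": TCP position; "tcp_rot": TCP orientation; "contact_force": force on the tool from outside, world axes, zero at the start; "torque": the same for the moment, N m; "grip_width": finger opening in m.
Only numpy, scipy, OpenCV 4.12 (cv2) and the standard library are available. Lean on these libraries where they do the work, as an engineer would, in place of code of your own. Each camera call takes 0.05 s, during which the arm holds its last target. There are 200 camera calls.

## Working session

There is one attempt and no reset: what is moved stays moved. The work goes in short steps, Python scripts to look and compute and a shell command to move; the robot and the scene stay as the last step left them, time stands still between calls to the robot, and variables do not carry over. Pictures are saved under pics/ and viewed, about 8 in all and at most 12, crops included, and the job is handed in when it is done.

```bash
mkdir -p pics; ls; cat > h.py <<'E'
import numpy as np, cv2
from workcell import manip
def snap(n,f):
    P=manip.camera_params(n); im=manip.camera(n); cv2.imwrite('pics/'+f,im[:,:,::-1]); return P,im
def ray(P,u,v):
    f=192/np.tan(np.radians(P['vfov']/2)); R=np.array(P['R']);t=np.array(P['t'])
    d=R.T@np.array([(u-P['cx'])/f,(v-P['cy'])/f,1]); return -R.T@t,d/np.linalg.norm(d)
def onz(P,u,v,z):
    o,d=ray(P,u,v); return o+d*(z-o[2])/d[2]
def proj(P,X):
    f=192/np.tan(np.radians(P['vfov']/2)); c=np.array(P['R'])@np.array(X)+np.array(P['t']); return np.array([P['cx']+f*c[0]/c[2],P['cy']+f*c[1]/c[2]])
def tri(a,b):
    (o,d),(p,e)=a,b; s=np.linalg.lstsq(np.c_[d,-e],p-o,rcond=None)[0]
    x,y=o+s[0]*d,p+s[1]*e; return (x+y)/2,np.linalg.norm(x-y)
E
python3 - <<'E'
from h import *
np.set_printoptions(precision=4,suppress=True)
a=[snap(n,n+'0.png') for n in('scene','top')]
for P,_ in a: print(P)
cv2.imwrite('pics/both0.png',cv2.resize(np.vstack([x[1] for x in a]),None,fx=.78,fy=.78)[:,:,::-1])
s=manip.get_state();print(s)
E
```

```text
pics
{'vfov': 49.1409489041408, 'cx': 249.83538686374976, 'cy': 187.08878613841364, 'R': array([[ 0.5093, -0.8604,  0.0148],
       [-0.4515, -0.2818, -0.8466],
       [ 0.7326,  0.4245, -0.532 ]]), 't': array([-0.3922,  0.2716,  0.6571])}
{'vfov': 53.11258965686221, 'cx': 257.90258092899705, 'cy': 190.93831951986328, 'R': array([[ 0.1865, -0.9824, -0.0045],
       [-0.9624, -0.1818, -0.2019],
       [ 0.1975,  0.042 , -0.9794]]), 't': array([-0.1906,  0.5183,  0.8167])}
{'clock': 0.1, 'q': array([-88.654 ,  10.3978,  92.1267,   0.0015,  77.5681, -11.8206]), 'qvel': array([-0.106 , -0.1205, -0.16  ,  0.0121, -0.0905,  0.0025]), 'joint_efforts': array([  0.    , -44.5875, -35.2242,  -0.0003,   0.0041,  -0.    ]), 'tool_pos': array([ 0.131 , -0.5594,  0.2305]), 'tcp_rot': array([[-0.    ,  0.2278, -0.9737],
       [ 0.0016, -0.9737, -0.2278],
       [-1.    , -0.0016, -0.0004]]), 'contact_force': array([ 0.6551, -0.7356, -0.1863]), 'torque': array([-0.0192, -0.0052,  0.0599]), 'grip_width': 0.08551577095984243}
```

View pics/scene0.png

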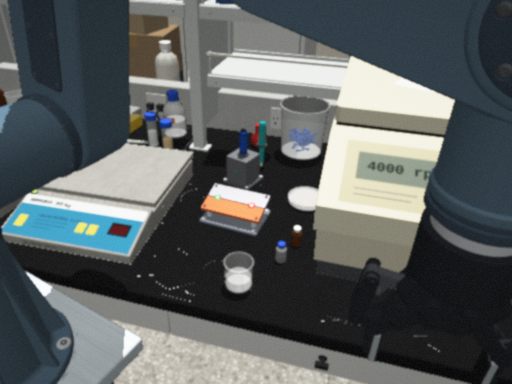

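View pics/top0.png

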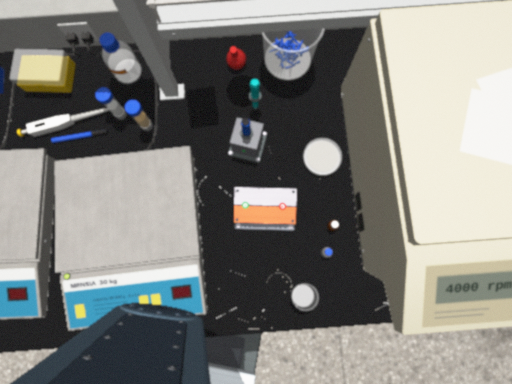

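Scene: the blue probe is in its stand at (243,143), with the turquoise look-alike just behind it and the coupon at (236,207). Top: probe cap at (246,128), green mark (246,205), red mark (283,206).

```bash
python3 - <<'E'
from h import *
np.set_printoptions(precision=4,suppress=True)
P={n:manip.camera_params(n) for n in('scene','top')}
I={n:cv2.cvtColor(cv2.imread(f'pics/{n}0.png'),cv2.COLOR_BGR2HSV) for n in P}
def blobs(n,lo,hi,box,mn=3):
    x0,y0,x1,y1=box; m=cv2.inRange(I[n],lo,hi); k=np.zeros_like(m);k[y0:y1,x0:x1]=m[y0:y1,x0:x1]
    c,l,s,ce=cv2.connectedComponentsWithStats(k)
    return [(s[i][:5].tolist(),ce[i].round(2)) for i in range(1,c) if s[i][4]>=mn]
B=((105,90,20),(130,255,255));G=((40,60,60),(85,255,255));R=((168,60,60),(180,255,255));T=((80,90,40),(100,255,255));W=((0,0,150),(180,60,255))
for n,bx in(('scene',(225,120,275,190)),('top',(225,70,270,165))):
    print(n,'blue',blobs(n,*B,bx),'turq',blobs(n,*T,bx))
for n,bx in(('scene',(195,180,275,235)),('top',(230,180,300,235))):
    print(n,'green',blobs(n,*G,bx,1),'red',blobs(n,*R,bx,1))
p=P['top']
for nm,u,v,z in(('cap',246,124,.15),('green',246,205,.046),('red',283,206,.046),('dish',322,157,.016),('vial1',334,224,.044),('vial2',327,252,.044),('beaker',305,297,.03),('turqtop',255,82,.12),('c_tl',234,188,.056),('c_tr',297,188,.056),('c_bl',234,223,.036),('c_br',297,223,.036),('centri',375,15,.3),('centri2',400,330,.2)):
    print(nm,onz(p,u,v,z))
t=cv2.imread('pics/top0.png')[110:240,215:315];s=cv2.imread('pics/scene0.png')[115:240,190:290]
cv2.imwrite('pics/crop0.png',np.hstack([cv2.resize(t,(400,520),interpolation=2),cv2.resize(s,(400,520),interpolation=2)]))
E
```

```text
scene blue [([238, 131, 11, 24, 203], array([242.98, 141.98]))] turq [([259, 121, 7, 25, 160], array([261.94, 133.07])), ([258, 147, 7, 16, 86], array([261.36, 154.06]))]
top blue [([241, 118, 9, 18, 96], array([245.85, 128.43]))] turq [([249, 77, 12, 23, 199], array([254.41,  87.14])), ([252, 102, 7, 6, 40], array([255.  , 104.38]))]
scene green [([215, 196, 1, 3, 3], array([215., 197.])), ([219, 196, 2, 3, 4], array([219.5, 197. ]))] red [([254, 204, 1, 1, 1], array([254., 204.]))]
top green [([244, 202, 2, 1, 2], array([244.5, 202. ])), ([242, 205, 1, 1, 1], array([242., 205.])), ([246, 204, 3, 4, 5], array([247.2, 205.8])), ([243, 207, 2, 1, 2], array([243.5, 207. ]))] red [([279, 203, 3, 2, 3], array([280.  , 203.33])), ([284, 203, 3, 3, 4], array([284.75, 204.  ]))]
cap [ 0.66   -0.0442  0.15  ]
green [ 0.5091 -0.0701  0.046 ]
red [ 0.5224 -0.1528  0.046 ]
dish [ 0.6624 -0.225   0.016 ]
vial1 [ 0.5037 -0.2723  0.044 ]
vial2 [ 0.4394 -0.2663  0.044 ]
beaker [ 0.3348 -0.2359  0.03  ]
turqtop [ 0.7717 -0.0415  0.12  ]
c_tl [ 0.5406 -0.0367  0.056 ]
c_tr [ 0.567  -0.1764  0.056 ]
c_bl [ 0.465  -0.0507  0.036 ]
c_br [ 0.4916 -0.191   0.036 ]
centri [ 0.8455 -0.2457  0.3   ]
centri2 [ 0.3184 -0.3858  0.2   ]
```

View pics/crop0.png

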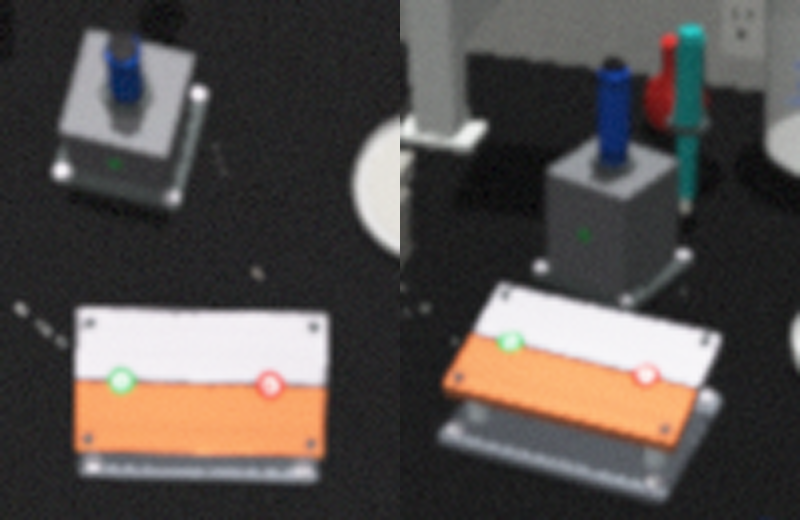

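```bash
python3 - <<'E'
from h import *
np.set_printoptions(precision=4,suppress=True)
P={n:manip.camera_params(n) for n in('scene','top')}
pt=lambda a,b:tri(ray(P['top'],*a),ray(P['scene'],*b))
print('cap',pt((246,121),(243.2,130.5)),'grip',pt((245.85,128.4),(243,142)))
print('green',pt((215+120/4,110+380/4),(190+111/4,115+341/4)),'red',pt((215+270/4,110+384/4),(190+246/4,115+376/4)))
for n in P: print(-np.array(P[n]['R']).T@P[n]['t'])
E
python3 -m pendant '[{"dx":20,"dy":210,"dz":40},{"dx":20,"dy":210,"dz":40},{"dx":20,"dy":210,"dz":40},{"dx":20,"dy":210,"dz":40},{"dx":20,"dy":210,"dz":40},{"dx":20,"dy":210,"dz":40},{"dx":170,"dy":460,"dz":40},{"dx":170,"dy":460,"dz":40},{"dx":170,"dy":460,"dz":40},{"dx":170,"dy":460,"dz":40},{"dx":170,"dy":460,"dz":40},{"dx":170,"dy":460,"dz":40}]'
```

```text
cap (array([ 0.6669, -0.0412,  0.1464]), np.float64(0.003310315046893794)) grip (array([ 0.6627, -0.0419,  0.1162]), np.float64(0.0006484319591355651))
green (array([ 0.5101, -0.0666,  0.0346]), np.float64(0.0012342277029606418)) red (array([ 0.5238, -0.1511,  0.0329]), np.float64(0.0024072991708552105))
[-0.159  -0.5399  0.5853]
[ 0.3731 -0.1274  0.9037]$[0]: bad value
```

```bash
python3 -m pendant '[{"wx":0,"wy":0,"wz":0,"dx":20,"dy":210,"dz":40,"jaw":0},{"wx":0,"wy":0,"wz":0,"dx":20,"dy":210,"dz":40,"jaw":0},{"wx":0,"wy":0,"wz":0,"dx":20,"dy":210,"dz":40,"jaw":0},{"wx":0,"wy":0,"wz":0,"dx":20,"dy":210,"dz":40,"jaw":0},{"wx":0,"wy":0,"wz":0,"dx":20,"dy":210,"dz":40,"jaw":0},{"wx":0,"wy":0,"wz":0,"dx":20,"dy":210,"dz":40,"jaw":0},{"wx":0,"wy":0,"wz":0,"dx":170,"dy":460,"dz":40,"jaw":0},{"wx":0,"wy":0,"wz":0,"dx":170,"dy":460,"dz":40,"jaw":0},{"wx":0,"wy":0,"wz":0,"dx":170,"dy":460,"dz":40,"jaw":0},{"wx":0,"wy":0,"wz":0,"dx":170,"dy":460,"dz":40,"jaw":0},{"wx":0,"wy":0,"wz":0,"dx":170,"dy":460,"dz":40,"jaw":0},{"wx":0,"wy":0,"wz":0,"dx":170,"dy":460,"dz":40,"jaw":0}]'
```

```text
clock: 1.1
tool_pos: [0.28, -0.134, 0.2714]
tcp_rot: [[0.001, 0.226, -0.974], [-0.001, -0.974, -0.226], [-1.0, 0.001, -0.001]]
contact_force: [0.8, -0.2, 0.3]
grip_width: 0.0853
```

```bash
python3 -m pendant '[{"wx":0,"wy":0,"wz":-0.04,"dx":210,"dy":0,"dz":30,"jaw":0},{"wx":0,"wy":0,"wz":-0.04,"dx":210,"dy":0,"dz":30,"jaw":0},{"wx":0,"wy":0,"wz":-0.04,"dx":210,"dy":0,"dz":30,"jaw":0},{"wx":0,"wy":0,"wz":-0.04,"dx":210,"dy":0,"dz":30,"jaw":0},{"wx":0,"wy":0,"wz":-0.04,"dx":210,"dy":0,"dz":30,"jaw":0},{"wx":0,"wy":0,"wz":-0.04,"dx":210,"dy":0,"dz":30,"jaw":0},{"wx":0,"wy":0,"wz":-0.04,"dx":210,"dy":0,"dz":30,"jaw":0},{"wx":0,"wy":0,"wz":-0.04,"dx":210,"dy":0,"dz":30,"jaw":0}]'
python3 - <<'E'
from h import *
P,im=snap('wrist','w1.png'); np.save('w1.npy',P,allow_pickle=True); print(manip.get_state()['tool_pos'],P)
E
```

```text
clock: 1.77
tool_pos: [0.4891, -0.1353, 0.3002]
tcp_rot: [[-0.002, 0.189, -0.982], [0.001, -0.982, -0.189], [-1.0, -0.001, 0.002]]
contact_force: [0.5, -0.3, -0.5]
grip_width: 0.0853
[ 0.48865301 -0.13544694  0.30064141] {'vfov': 71.05343521390697, 'cx': 254.77161350304303, 'cy': 190.9407735324529, 'R': array([[ 0.18851402, -0.98206687, -0.00267003],
       [-0.9444664 , -0.18204016,  0.27357742],
       [-0.26915738, -0.04905142, -0.96184628]]), 't': array([-0.22323056,  0.38411398,  0.56911493])}
```

View pics/w1.png

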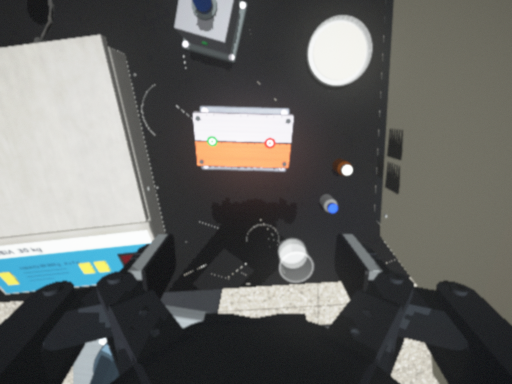

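Wrist view: green mark at (212,141), red mark at (270,143), and the stand with the probe cap at (205,5). I'll measure from this view.

```bash
python3 - <<'E'
from h import *
np.set_printoptions(precision=4,suppress=True)
P=np.load('w1.npy',allow_pickle=True).item(); b=cv2.imread('pics/w1.png'); h=cv2.cvtColor(b,cv2.COLOR_BGR2HSV)
def blob(lo,hi,box):
    x0,y0,x1,y1=box; m=cv2.inRange(h[y0:y1,x0:x1],lo,hi); v,u=np.nonzero(m); return u.mean()+x0,v.mean()+y0,len(u),u.min()+x0,u.max()+x0,v.min()+y0,v.max()+y0
g=blob((40,50,50),(90,255,255),(200,130,225,155)); r=blob((165,50,50),(179,255,255),(258,130,285,157))
print(g,r); G=onz(P,g[0],g[1],.046);R=onz(P,r[0],r[1],.046); print(G,R,np.linalg.norm(G-R), np.degrees(np.arctan2(*(G-R)[1::-1])))
o=cv2.inRange(h[100:180,185:300],(5,120,120),(20,255,255)); c=max(cv2.findContours(o,0,2)[0],key=cv2.contourArea)+[185,100]; 
print(cv2.minAreaRect(c), cv2.approxPolyDP(c,4,True)[:,0])
w=cv2.inRange(h[100:180,185:300],(0,0,140),(180,50,255)); w=cv2.morphologyEx(w,cv2.MORPH_OPEN,np.ones((5,5))); c=max(cv2.findContours(w,0,2)[0],key=cv2.contourArea)+[185,100]
print(cv2.approxPolyDP(c,4,True)[:,0])
cv2.imwrite('pics/c1.png',cv2.resize(b[95:180,185:300],None,fx=6,fy=6,interpolation=2))
E
```

```text
(np.float64(211.6590909090909), np.float64(140.52272727272728), 44, np.int64(207), np.int64(217), np.int64(136), np.int64(145)) (np.float64(269.2142857142857), np.float64(139.57142857142858), 14, np.int64(264), np.int64(275), np.int64(138), np.int64(142))
[ 0.5103 -0.0657  0.046 ] [ 0.5274 -0.1475  0.046 ] 0.08361371066626766 101.81376759082508
((242.4213409423828, 154.3439178466797), (95.12016296386719, 24.308738708496094), 0.6585431694984436) [[195 142]
 [199 166]
 [200 159]
 [209 165]
 [289 164]
 [290 144]
 [269 148]
 [264 143]
 [218 142]
 [211 147]]
[[192 114]
 [195 140]
 [212 135]
 [221 141]
 [272 137]
 [291 142]
 [293 116]
 [287 108]
 [201 106]]
```

View pics/c1.png

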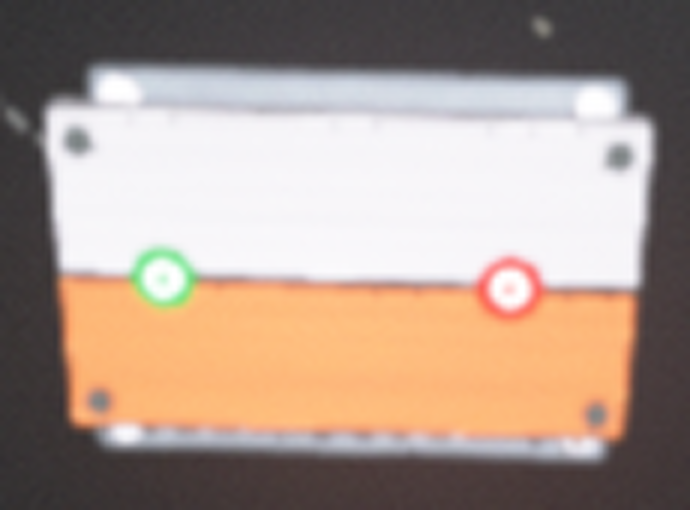

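```bash
python3 -m pendant '[{"wx":0,"wy":0,"wz":0,"dx":100,"dy":88,"dz":-30,"jaw":0},{"wx":0,"wy":0,"wz":0,"dx":100,"dy":88,"dz":-30,"jaw":0},{"wx":0,"wy":0,"wz":0,"dx":100,"dy":88,"dz":-30,"jaw":0},{"wx":0,"wy":0,"wz":0,"dx":100,"dy":88,"dz":-30,"jaw":0},{"wx":0,"wy":0,"wz":0,"dx":100,"dy":88,"dz":-30,"jaw":0},{"wx":0,"wy":0,"wz":0,"dx":100,"dy":88,"dz":-30,"jaw":0}]'
python3 - <<'E'
from h import *
np.set_printoptions(precision=4,suppress=True)
P=np.load('w1.npy',allow_pickle=True).item()
for u,v in((211.75,140.9),(269.6,142.8),(194.6,140.4),(291.3,143.1)): print(onz(P,u,v,.046))
P,im=snap('wrist','w2.png'); np.save('w2.npy',P,allow_pickle=True); print(manip.get_state()['tool_pos'])
for z in(.084,.146): print(proj(P,(.663,-.042,z)))
E
```

```text
clock: 2.32
tool_pos: [0.5885, -0.0478, 0.2715]
tcp_rot: [[-0.001, 0.189, -0.982], [-0.0, -0.982, -0.189], [-1.0, 0.0, 0.001]]
contact_force: [-0.2, -0.6, 0.1]
grip_width: 0.0855
[ 0.5097 -0.0659  0.046 ]
[ 0.5229 -0.149   0.046 ]
[ 0.5057 -0.0413  0.046 ]
[ 0.5285 -0.1801  0.046 ]
[ 0.5885 -0.0484  0.2719]
[262.9324 111.209 ]
[264.7751 110.3601]
```

View pics/w2.png

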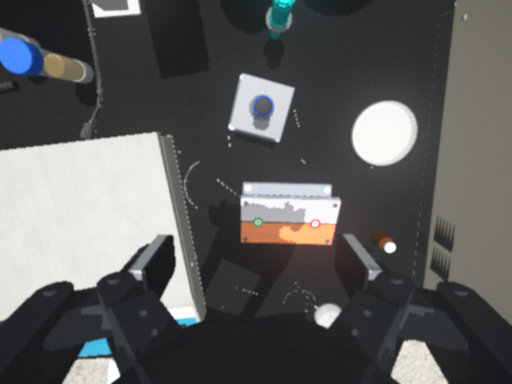

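Looking straight down on the stand: the cap is at about (262,105) and the turquoise look-alike is well behind at (280,15).

```bash
python3 - <<'E'
from h import *
np.set_printoptions(precision=4,suppress=True)
P=np.load('w2.npy',allow_pickle=True).item(); h=cv2.cvtColor(cv2.imread('pics/w2.png'),cv2.COLOR_BGR2HSV)
m=cv2.inRange(h[85:130,240:290],(0,0,0),(180,255,125)); 
c=max(cv2.findContours(m,0,2)[0],key=cv2.contourArea)+[240,85]; print(cv2.minEnclosingCircle(c))
m=cv2.inRange(h[85:130,240:290],(105,110,30),(130,255,255)); v,u=np.nonzero(m); print(u.mean()+240,v.mean()+85,u.min()+240,u.max()+240,v.min()+85,v.max()+85)
u,v=(u.min()+u.max())/2+240,(v.min()+v.max())/2+85
print(onz(P,u,v,.14),onz(P,u,v,.1))
m=cv2.inRange(h[200:245,240:345],(0,0,0),(180,255,255))
for u,v in((258,222),(315.5,223.5)): print(onz(P,u,v,.046))
E
```

```text
((263.0, 106.0), 8.24631118774414)
262.31060606060606 106.25757575757575 253 273 96 116
[ 0.6668 -0.0397  0.14  ] [ 0.6682 -0.0406  0.1   ]
[ 0.5095 -0.0665  0.046 ]
[ 0.5232 -0.1499  0.046 ]
```

```bash
python3 -m pendant '[{"wx":0,"wy":0,"wz":0,"dx":77,"dy":7,"dz":0,"jaw":0},{"wx":0,"wy":0,"wz":0,"dx":77,"dy":7,"dz":0,"jaw":0},{"wx":0,"wy":0,"wz":0,"dx":77,"dy":7,"dz":-20,"jaw":0},{"wx":0,"wy":0,"wz":0,"dx":77,"dy":7,"dz":-50,"jaw":0},{"wx":0,"wy":0,"wz":0,"dx":77,"dy":7,"dz":-80,"jaw":0},{"wx":0,"wy":0,"wz":0,"dx":77,"dy":7,"dz":-110,"jaw":0},{"wx":0,"wy":0,"wz":0,"dx":77,"dy":7,"dz":-140,"jaw":0},{"wx":0,"wy":0,"wz":0,"dx":77,"dy":7,"dz":-165,"jaw":0},{"wx":0,"wy":0,"wz":0,"dx":77,"dy":7,"dz":-176,"jaw":0},{"wx":0,"wy":0,"wz":0,"dx":77,"dy":7,"dz":-176,"jaw":0}]'
python3 -m pendant '[{"wx":0,"wy":0,"wz":0,"dx":0,"dy":0,"dz":0,"jaw":1},{"wx":0,"wy":0,"wz":0,"dx":0,"dy":0,"dz":0,"jaw":1},{"wx":0,"wy":0,"wz":0,"dx":0,"dy":0,"dz":0,"jaw":1},{"wx":0,"wy":0,"wz":0,"dx":0,"dy":0,"dz":0,"jaw":1},{"wx":0,"wy":0,"wz":0,"dx":0,"dy":0,"dz":0,"jaw":1},{"wx":0,"wy":0,"wz":0,"dx":0,"dy":0,"dz":0,"jaw":1},{"wx":0,"wy":0,"wz":0,"dx":0,"dy":0,"dz":0,"jaw":1},{"wx":0,"wy":0,"wz":0,"dx":0,"dy":0,"dz":0,"jaw":1},{"wx":0,"wy":0,"wz":0,"dx":0,"dy":0,"dz":0,"jaw":1},{"wx":0,"wy":0,"wz":0,"dx":0,"dy":0,"dz":0,"jaw":1}]'
```

```text
clock: 3.2
tool_pos: [0.6639, -0.0417, 0.0929]
tcp_rot: [[-0.005, 0.187, -0.982], [0.001, -0.982, -0.187], [-1.0, -0.002, 0.005]]
contact_force: [0.2, -0.0, -1.1]
grip_width: 0.0859
clock: 4.03
tool_pos: [0.6674, -0.0406, 0.0966]
tcp_rot: [[0.002, 0.189, -0.982], [-0.0, -0.982, -0.189], [-1.0, 0.001, -0.002]]
contact_force: [-0.9, 0.6, 6.6]
grip_width: 0.0185
```

```bash
python3 -m pendant '[{"wx":0,"wy":0,"wz":0,"dx":0,"dy":0,"dz":0,"jaw":1},{"wx":0,"wy":0,"wz":0,"dx":0,"dy":0,"dz":10,"jaw":1},{"wx":0,"wy":0,"wz":0,"dx":0,"dy":0,"dz":25,"jaw":1},{"wx":0,"wy":0,"wz":0,"dx":0,"dy":0,"dz":40,"jaw":1},{"wx":0,"wy":0,"wz":0,"dx":0,"dy":0,"dz":60,"jaw":1},{"wx":0,"wy":0,"wz":0,"dx":0,"dy":0,"dz":80,"jaw":1},{"wx":0,"wy":0,"wz":0,"dx":0,"dy":0,"dz":100,"jaw":1},{"wx":0,"wy":0,"wz":0,"dx":0,"dy":0,"dz":110,"jaw":1},{"wx":0,"wy":0,"wz":0,"dx":0,"dy":0,"dz":110,"jaw":1},{"wx":0,"wy":0,"wz":0,"dx":0,"dy":0,"dz":110,"jaw":1}]'
python3 - <<'E'
from h import *
np.set_printoptions(precision=4,suppress=True)
im=[]
for n in('scene','wrist'):
    s=manip.get_state();P,i=snap(n,n+'3.png'); np.save(n+'3.npy',P,allow_pickle=True); im.append(i)
print(s['tool_pos'],s['tcp_rot'])
a=cv2.resize(im[0][80:200,190:310],(384,384),interpolation=2)
cv2.imwrite('pics/m3.png',np.hstack([a,im[1][:,128:]])[:,:,::-1])
p=np.load('scene3.npy',allow_pickle=True).item();x=np.array(s['tool_pos'])
print([proj(p,x+[0,0,dz]) for dz in(.0,-.0695,-.0815)],[proj(P,x+[0,0,dz]) for dz in(.0,-.0695,-.0815)])
E
```

```text
clock: 4.87
tool_pos: [0.6666, -0.0405, 0.2053]
tcp_rot: [[0.0, 0.189, -0.982], [-0.0, -0.982, -0.189], [-1.0, 0.0, -0.0]]
contact_force: [-0.3, -0.4, -2.0]
grip_width: 0.0186
[ 0.666  -0.0403  0.2041] [[-0.0017  0.1887 -0.982 ]
 [ 0.0005 -0.982  -0.1887]
 [-1.     -0.0008  0.0016]]
[array([243.5187, 108.6343]), array([243.3316, 134.773 ]), array([243.3006, 139.102 ])] [array([256.6302, 240.9819]), array([256.2403, 202.9561]), array([256.1955, 198.5927])]
```

View pics/m3.png

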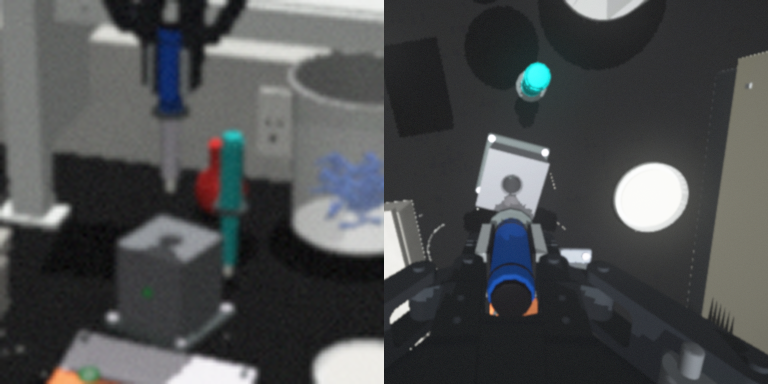

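The probe is gripped and straight: the scene shows its tip at about (243,139.7), against (243.3,139.1) predicted. Next I tilt it and move above the green mark.

```bash
python3 -m pendant '[{"wx":0,"wy":0,"wz":0,"dx":-25,"dy":-4,"dz":0,"jaw":1},{"wx":0.01,"wy":-0.06,"wz":0,"dx":-55,"dy":-9,"dz":0,"jaw":1},{"wx":0.02,"wy":-0.12,"wz":0,"dx":-90,"dy":-15,"dz":0,"jaw":1},{"wx":0.03,"wy":-0.18,"wz":0,"dx":-125,"dy":-20,"dz":0,"jaw":1},{"wx":0.0427,"wy":-0.2583,"wz":0,"dx":-155,"dy":-26,"dz":-10,"jaw":1},{"wx":0.0427,"wy":-0.2583,"wz":0,"dx":-175,"dy":-30,"dz":-25,"jaw":1},{"wx":0.0427,"wy":-0.2583,"wz":0,"dx":-183.5,"dy":-30,"dz":-40,"jaw":1},{"wx":0.0427,"wy":-0.2583,"wz":0,"dx":-183.5,"dy":-30,"dz":-52,"jaw":1},{"wx":0.0427,"wy":-0.2583,"wz":0,"dx":-183.5,"dy":-30,"dz":-56,"jaw":1},{"wx":0.0427,"wy":-0.2583,"wz":0,"dx":-183.5,"dy":-30,"dz":-56,"jaw":1},{"wx":0.0427,"wy":-0.2583,"wz":0,"dx":-183.5,"dy":-30,"dz":-56,"jaw":1},{"wx":0.0427,"wy":-0.2583,"wz":0,"dx":-183.5,"dy":-30,"dz":-56,"jaw":1}]'
python3 - <<'E'
from h import *
np.set_printoptions(precision=4,suppress=True)
im={}
for n in('scene','top','wrist'):
    s=manip.get_state();P,i=snap(n,n+'4.png'); np.save(n+'4.npy',P,allow_pickle=True); im[n]=i
    x=np.array(s['tool_pos']);X=np.array(s['tcp_rot'])[:,0]
    print(n,'tip',proj(P,x+X*.0815),'green',proj(P,(.5096,-.0662,.046)),'red',proj(P,(.5232,-.1495,.046)))
print(x,X,s['contact_force'],'tip',x+X*.0815)
a=cv2.resize(im['scene'][150:240,190:290],(400,360),interpolation=2)
b=cv2.resize(im['wrist'][150:240,200:300],(400,360),interpolation=2)
cv2.imwrite('pics/m4.png',np.hstack([a,b])[:,:,::-1])
E
```

```text
clock: 5.97
tool_pos: [0.4838, -0.0706, 0.1498]
tcp_rot: [[0.256, 0.188, -0.948], [0.042, -0.982, -0.184], [-0.966, 0.007, -0.259]]
contact_force: [1.1, 0.5, -0.7]
grip_width: 0.0189
scene tip [216.4535 188.2231] green [217.6067 196.222 ] red [251.4021 204.1072]
top tip [243.9097 204.8043] green [244.3307 204.4686] red [281.6274 205.3897]
wrist tip [256.1273 198.4695] green [255.7417 192.2277] red [343.2858 194.5669]
[ 0.4838 -0.0706  0.1499] [ 0.2562  0.0419 -0.9657] [ 0.4179  0.7701 -0.519 ] tip [ 0.5047 -0.0672  0.0712]
```

View pics/m4.png

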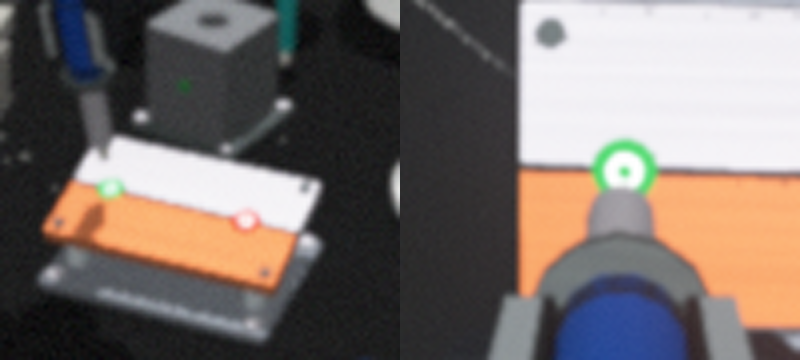

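The tilt and position agree with the images: green is seen at (256,193) against (255.7,192.2) predicted. Next I approach along the face normal.

```bash
cat > st.py <<'E'
from h import *
np.set_printoptions(precision=4,suppress=True)
n=np.array([-.2554,-.0422,.9659]);F=[];T=[];Q=[]
for k in range(5):
    manip.camera('top'); s=manip.get_state(); F.append(s['contact_force']);T.append(s['tool_pos']);Q.append(s['torque'])
F=np.mean(F,0);x=np.mean(T,0);X=np.array(s['tcp_rot'])[:,0]
tip=x+X*.0815; g=(tip-[.5096,-.0662,.046])@n
print('clk',s['clock'],'F',F,'Fn',F@n,'tq',np.mean(Q,0),'tip',tip,'gap mm',g*1e3,'foot',tip-g*n,'tilt err deg',np.degrees(np.arccos(-X@n)))
E
python3 st.py
python3 -m pendant '[{"wx":0,"wy":0,"wz":0,"dx":0,"dy":0.2,"dz":-6,"jaw":1},{"wx":0,"wy":0,"wz":0,"dx":1.5,"dy":0.5,"dz":-13,"jaw":1},{"wx":0,"wy":0,"wz":0,"dx":3,"dy":0.8,"dz":-18.5,"jaw":1},{"wx":0,"wy":0,"wz":0,"dx":3.6,"dy":0.9,"dz":-21.2,"jaw":1},{"wx":0,"wy":0,"wz":0,"dx":3.6,"dy":0.9,"dz":-21.2,"jaw":1},{"wx":0,"wy":0,"wz":0,"dx":3.6,"dy":0.9,"dz":-21.2,"jaw":1}]'
python3 st.py
```

```text
clk 6.3667 F [ 0.4044 -0.0813 -1.1001] Fn -1.1624062172986824 tq [-0.0279  0.1536 -0.0125] tip [ 0.5042 -0.0671  0.0709] gap mm 25.44042289187008 foot [ 0.5107 -0.066   0.0463] tilt err deg 0.2988950712353316
clock: 6.87
tool_pos: [0.4865, -0.0695, 0.1276]
tcp_rot: [[0.254, 0.188, -0.949], [0.043, -0.982, -0.183], [-0.966, 0.006, -0.258]]
contact_force: [0.1, -0.2, -0.5]
grip_width: 0.0185
clk 7.1167 F [-0.1973  0.2978 -0.8862] Fn -0.8181276503629941 tq [-0.0271  0.1746 -0.0149] tip [ 0.5077 -0.0663  0.0495] gap mm 3.892522275831554 foot [ 0.5087 -0.0661  0.0458] tilt err deg 0.30010458126145606
```

```bash
python3 -m pendant '[{"wx":0,"wy":0,"wz":0,"dx":0.7,"dy":0,"dz":-1,"jaw":1},{"wx":0,"wy":0,"wz":0,"dx":1.3,"dy":0.1,"dz":-2.9,"jaw":1},{"wx":0,"wy":0,"wz":0,"dx":1.3,"dy":0.1,"dz":-2.9,"jaw":1}]'
python3 st.py
python3 -m pendant '[{"wx":0,"wy":0,"wz":0,"dx":0.3,"dy":0,"dz":-1,"jaw":1},{"wx":0,"wy":0,"wz":0,"dx":0.5,"dy":0.1,"dz":-1.9,"jaw":1},{"wx":0,"wy":0,"wz":0,"dx":0.5,"dy":0.1,"dz":-1.9,"jaw":1}]'
python3 st.py
```

```text
clock: 7.37
tool_pos: [0.4882, -0.0696, 0.1252]
tcp_rot: [[0.256, 0.188, -0.948], [0.042, -0.982, -0.183], [-0.966, 0.007, -0.259]]
contact_force: [-0.1, -1.0, 0.3]
grip_width: 0.019
clk 7.6167 F [ 0.3432 -0.4277  0.12  ] Fn 0.04628484132894144 tq [-0.1075  0.0607 -0.009 ] tip [ 0.5091 -0.0662  0.0466] gap mm 0.7511570690855465 foot [ 0.5093 -0.0662  0.0459] tilt err deg 0.2998220546625454
clock: 7.87
tool_pos: [0.4887, -0.0695, 0.1233]
tcp_rot: [[0.256, 0.188, -0.948], [0.042, -0.982, -0.183], [-0.966, 0.007, -0.259]]
contact_force: [0.0, -1.2, 1.0]
grip_width: 0.0185
clk 8.1167 F [ 0.0655 -0.6976  0.4939] Fn 0.48979818927689683 tq [-0.1754 -0.0151 -0.0391] tip [ 0.5095 -0.0661  0.0447] gap mm -1.2521616338897243 foot [ 0.5092 -0.0662  0.0459] tilt err deg 0.2992484634713018
```

```bash
python3 -m pendant '[{"wx":0,"wy":0,"wz":0,"dx":0.3,"dy":0,"dz":-1.2,"jaw":1},{"wx":0,"wy":0,"wz":0,"dx":0.8,"dy":0.1,"dz":-3.1,"jaw":1},{"wx":0,"wy":0,"wz":0,"dx":0.8,"dy":0.1,"dz":-3.1,"jaw":1},{"wx":0,"wy":0,"wz":0,"dx":0.8,"dy":0.1,"dz":-3.1,"jaw":1}]'
python3 st.py
python3 - <<'E'
from h import *
im={n:snap(n,n+'5.png')[1] for n in('scene','wrist')}
a=cv2.resize(im['scene'][150:240,190:290],(400,360),interpolation=2)
b=cv2.resize(im['wrist'][150:240,200:300],(400,360),interpolation=2)
cv2.imwrite('pics/m5.png',np.hstack([a,b])[:,:,::-1])
E
```

```text
clock: 8.45
tool_pos: [0.4895, -0.0694, 0.1202]
tcp_rot: [[0.256, 0.188, -0.948], [0.042, -0.982, -0.183], [-0.966, 0.007, -0.259]]
contact_force: [-0.1, -1.4, 2.2]
grip_width: 0.0189
clk 8.7 F [-0.1423 -0.6515  2.6578] Fn 2.6310265298116247 tq [-0.2083 -0.0657 -0.0469] tip [ 0.5103 -0.066   0.0416] gap mm -4.44441776036155 foot [ 0.5092 -0.0662  0.0459] tilt err deg 0.29917663588167936
```

View pics/m5.png

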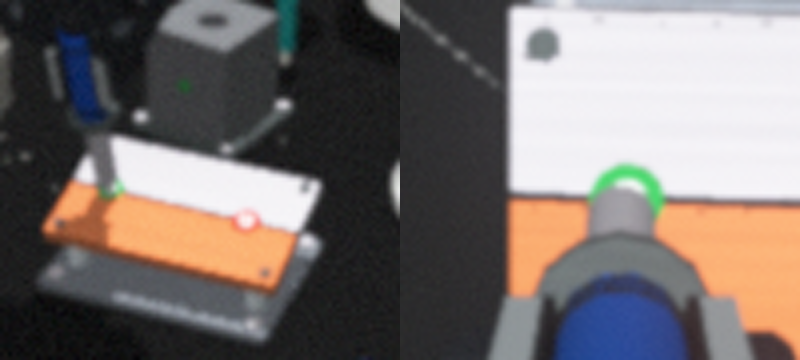

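```bash
python3 - <<'E'
from h import *
np.set_printoptions(precision=4,suppress=True)
P=manip.camera_params('wrist');s=manip.get_state();x=np.array(s['tool_pos']);R=np.array(s['tcp_rot']);X=R[:,0];Z=R[:,2]
print('mouth far edge',proj(P,x+X*.0675-Z*.007),'fully out tip pt',proj(P,x+X*.0765),'green',proj(P,(.5096,-.0662,.046)))
h=cv2.cvtColor(cv2.imread('pics/wrist5.png'),cv2.COLOR_BGR2HSV);m=cv2.inRange(h[150:240,200:300],(40,60,60),(85,255,255));v,u=np.nonzero(m)
print('ring',u.min()+200,u.max()+200,v.min()+150)
print('ring pred',[proj(P,np.array([.5096,-.0662,.046])+.008*np.array(d)) for d in((-.163,.9866,0),(.163,-.9866,0),(.953,.1575,.2588))])
for w in range(200,216,3): print(w,h[w,244:270,1])
E
```

```text
mouth far edge [256.1661 195.4074] fully out tip pt [256.1217 200.2488] green [256.2885 199.5074]
ring 247 265 191
ring pred [array([246.8989, 199.2808]), array([265.6741, 199.734 ]), array([256.5397, 190.4671])]
200 [131 128 111  70  35   7   8   8   8  11   9  11   9   6  10   7   8  26
  94 143 158 121  81  85  82  80]
203 [138 138 127  71  12   8  11  10  11   9  11   9  11   9  10  11   8   7
  11  69 103 122 134 134 134 132]
206 [139 136 113  47  10  12  11   9  10  11  11  10   8  10  11  11   8  10
  12  76 126 133 135 133 134 135]
209 [140 134  94  29   9   7   7   9   9  11  11  13  12   9   5   5   7   5
  14  62 121 137 138 136 136 136]
212 [  2  11  19  17  15  16  15  14  14  14  12  10  10  14  12  16  12  12
  12  12   8   6  25  76 119 137]
215 [19 17 17 17 15 15 17 17 15 15 19 15 13 15 13 13 15 15 13  8 13 10 10 10
 11  0]
```

Measured in the wrist view, the tip is within about 1.5 mm of the green centre and pressed about half way. Now the first half of the draw.

```bash
python3 -m pendant '[{"wx":0,"wy":0,"wz":0,"dx":0.5,"dy":-1.5,"dz":0.1,"jaw":1},{"wx":0,"wy":0,"wz":0,"dx":1.3,"dy":-5,"dz":0.2,"jaw":1},{"wx":0,"wy":0,"wz":0,"dx":2.2,"dy":-9,"dz":0.3,"jaw":1},{"wx":0,"wy":0,"wz":0,"dx":3,"dy":-13,"dz":0.3,"jaw":1},{"wx":0,"wy":0,"wz":0,"dx":3.7,"dy":-17,"dz":0.3,"jaw":1},{"wx":0,"wy":0,"wz":0,"dx":4.4,"dy":-21,"dz":0.3,"jaw":1},{"wx":0,"wy":0,"wz":0,"dx":5.1,"dy":-25,"dz":0.3,"jaw":1},{"wx":0,"wy":0,"wz":0,"dx":5.8,"dy":-29,"dz":0.3,"jaw":1},{"wx":0,"wy":0,"wz":0,"dx":6.5,"dy":-33,"dz":0.3,"jaw":1},{"wx":0,"wy":0,"wz":0,"dx":7.1,"dy":-37,"dz":0.3,"jaw":1},{"wx":0,"wy":0,"wz":0,"dx":7.6,"dy":-40,"dz":0.3,"jaw":1},{"wx":0,"wy":0,"wz":0,"dx":7.8,"dy":-41,"dz":0.3,"jaw":1}]'
python3 st.py
python3 - <<'E'
from h import *
P,im=snap('wrist','wrist6.png'); s=manip.get_state();x=np.array(s['tool_pos']);R=np.array(s['tcp_rot'])
print('far edge pred',proj(P,x+R[:,0]*.0675-R[:,2]*.007),'red pred',proj(P,(.5232,-.1495,.046)),'tip',proj(P,x+R[:,0]*.0765))
cv2.imwrite('pics/m6.png',cv2.resize(im[150:240,200:350],(750,450),interpolation=2)[:,:,::-1])
E
```

```text
clock: 9.8
tool_pos: [0.4974, -0.1113, 0.1207]
tcp_rot: [[0.256, 0.187, -0.948], [0.041, -0.982, -0.183], [-0.966, 0.008, -0.259]]
contact_force: [-1.5, 0.9, 2.2]
grip_width: 0.0185
clk 10.05 F [-1.0777 -1.5671  2.0276] Fn 2.2997894739667513 tq [-0.3195  0.2759 -0.0735] tip [ 0.5183 -0.1078  0.042 ] gap mm -4.291682316585866 foot [ 0.5172 -0.108   0.0462] tilt err deg 0.3124832435070881
far edge pred [255.97794408 195.3700854 ] red pred [305.36993212 202.18424294] tip [255.93951184 200.21310216]
```

View pics/m6.png

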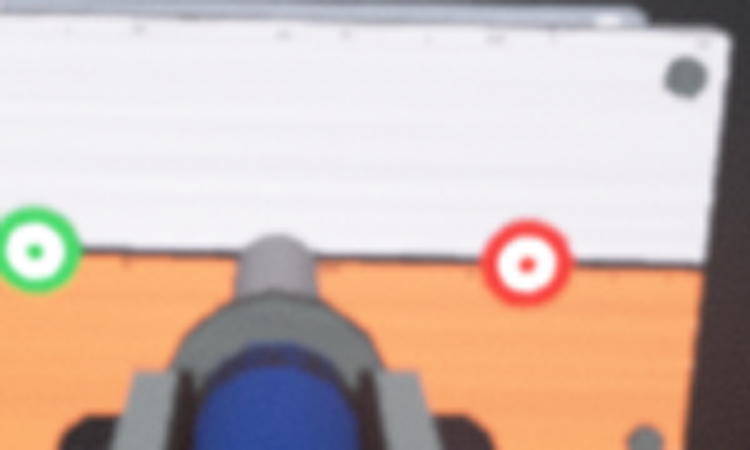

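Mid-way the tip is on the seam (predicted row 201.7, seam row 201.5). Red is at (305.2,202.8), which leaves about 42.6 mm to go.

```bash
python3 -m pendant '[{"wx":0,"wy":0,"wz":0,"dx":0.3,"dy":-1.5,"dz":0,"jaw":1},{"wx":0,"wy":0,"wz":0,"dx":0.8,"dy":-5,"dz":0,"jaw":1},{"wx":0,"wy":0,"wz":0,"dx":1.5,"dy":-9,"dz":0,"jaw":1},{"wx":0,"wy":0,"wz":0,"dx":2.1,"dy":-13,"dz":0,"jaw":1},{"wx":0,"wy":0,"wz":0,"dx":2.8,"dy":-17,"dz":0,"jaw":1},{"wx":0,"wy":0,"wz":0,"dx":3.4,"dy":-21,"dz":0,"jaw":1},{"wx":0,"wy":0,"wz":0,"dx":4.1,"dy":-25,"dz":0,"jaw":1},{"wx":0,"wy":0,"wz":0,"dx":4.7,"dy":-29,"dz":0,"jaw":1},{"wx":0,"wy":0,"wz":0,"dx":5.4,"dy":-33,"dz":0,"jaw":1},{"wx":0,"wy":0,"wz":0,"dx":6.2,"dy":-38,"dz":0,"jaw":1},{"wx":0,"wy":0,"wz":0,"dx":6.7,"dy":-41,"dz":0,"jaw":1},{"wx":0,"wy":0,"wz":0,"dx":6.9,"dy":-42,"dz":0,"jaw":1}]'
python3 -m pendant '[{"wx":0,"wy":0,"wz":0,"dx":0,"dy":0,"dz":0,"jaw":1},{"wx":0,"wy":0,"wz":0,"dx":0,"dy":0,"dz":0,"jaw":1}]'
python3 st.py
python3 - <<'E'
from h import *
im={n:snap(n,n+'7.png')[1] for n in('scene','wrist')}
P=manip.camera_params('wrist');s=manip.get_state();x=np.array(s['tool_pos']);R=np.array(s['tcp_rot'])
print('far edge pred',proj(P,x+R[:,0]*.0675-R[:,2]*.007),'red pred',proj(P,(.5232,-.1495,.046)),'tip',proj(P,x+R[:,0]*.0765))
a=cv2.resize(im['scene'][150:240,190:290],(400,360),interpolation=2)
b=cv2.resize(im['wrist'][150:240,200:300],(400,360),interpolation=2)
cv2.imwrite('pics/m7.png',np.hstack([a,b])[:,:,::-1])
E
```

```text
clock: 11.1
tool_pos: [0.5043, -0.1534, 0.1207]
tcp_rot: [[0.256, 0.187, -0.948], [0.041, -0.982, -0.183], [-0.966, 0.008, -0.259]]
contact_force: [-1.6, -0.0, 1.7]
grip_width: 0.0186
clock: 11.27
tool_pos: [0.5044, -0.1533, 0.1208]
tcp_rot: [[0.256, 0.187, -0.948], [0.04, -0.982, -0.183], [-0.966, 0.009, -0.259]]
contact_force: [-0.7, -0.9, 2.0]
grip_width: 0.0184
clk 11.5167 F [-0.8848 -1.641   2.0214] Fn 2.2476572369532413 tq [-0.438   0.1845 -0.1018] tip [ 0.5252 -0.1495  0.0421] gap mm -4.2273964312782635 foot [ 0.5241 -0.1496  0.0462] tilt err deg 0.304425155958491
far edge pred [256.21330024 195.40734991] red pred [256.20925199 200.96900791] tip [256.16707446 200.24909799]
```

View pics/m7.png

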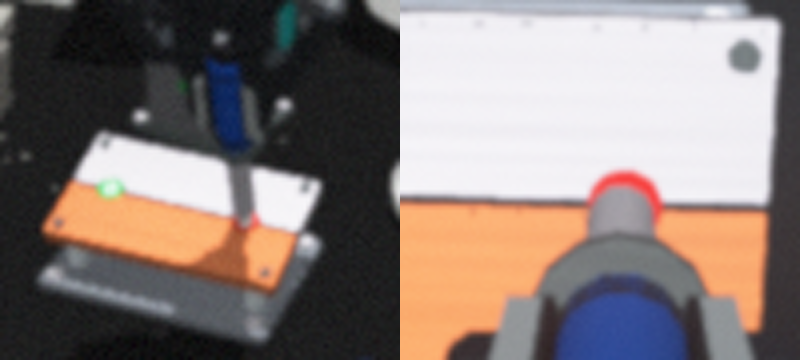

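The probe is on the red mark. In the wrist crop the red ring is centred at about (625,204) under a barrel centred at about (623), and the scene shows the tip at red. Normal force is about 3.2 N above free air and the tilt error is 0.3°, so I'm handing in.

```bash
python3 -c "
from workcell import manip
print(manip.sign_off())"
```

```text
the job is handed in; nothing more can be done
None
```

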